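Lock the side leaf onto the serving board

ROBOT

A 6-joint arm with a two-finger parallel gripper is mounted at the origin on the work surface. World frame = base frame: x ahead of the robot, y to its left, z up, the work surface at z = 0. Lengths are in m, angles in rad, forces in N, time in s.
With the tool pointing down it reaches from about 0.275 to 0.975 m from the base axis. Payload 8.4 kg.
Tool frame: the origin (TCP) lies at the very end of the fingers, on their centre line; the grasp point (between the pads) lies 19 mm behind it; z points along the fingers, y is the direction in which the jaws open and shut (so a half turn about z gives the same grasp; the last joint's range is limited). The gripper opens to 92 mm and grips with 3 to 60 N. Pads are 20 mm wide; open, the fingers measure 128 mm over their backs; the gripper's body (75 mm by 189 mm) begins 69 mm behind the grasp point.
Start: joints at [-1.105, 0.353, 1.633, -0, 1.155, -0.002], TCP at [0.282, -0.558, 0.215] pointing down, gripper open.
Joint ranges: [-2.63, 2.63], [-0.92, 2.1], [0.06, 2.66], [-1.3, 4.44], [0, 2.69], [-3.02, 3.02]. Speed limits (rad/s): [2.22, 2.22, 2.79, 3.14, 3.14, 3.14].

INTERFACE

Orientations are given as [roll, pitch, yaw] about the fixed x, y, z axes, in that order (R = Rz(yaw) Ry(pitch) Rx(roll)).
In Python, from rig import get_obs, camera, close_job gives the robot as it stands.
- The arm moves only by the tool carry_out, never from a script. Its argument "motion" is a list of rows, each a list of 3 entries, a list of its own where there are three numbers: the shift along the tool's x, y, z in units of 50 mm (1.0 is 50 mm), then the turn, a rotation vector about the tool's x, y, z in units of 360 degrees (1.0 is 360 degrees), then the opening, from 0 (shut) to 1 (fully open). A call has exactly 8 rows; each row shifts and turns the commanded pose from where the row before left it, along the tool's axes as they then stand; what a row does not reach is not made up. A row lasts 1/12 s, in which the tool goes at most 41.7 mm and 7.16 degrees, less where a joint would pass 70% of its speed; a pose out of reach is approached as far as the arm can. A call with a number of a shift or a turn outside -1 to 1 is refused whole. A call with a gripper value outside its range is refused whole. The fingers move at their own pace and stop on an object; "force" is the grip in N (left out, the last holds). Time passes only in rows, so rows that do not move let the fingers close, or fill a call up. It gives the time, the measured TCP pose, the force and the opening at its end, in the units of the state.
- get_obs(): the state, without advancing time (a new reading comes with each control period).
- camera(name): name is "scene" or "top" or "wrist"; returns a dict with "pixels" (480x640x3 uint8, red, green, blue), "fx", "fy", "cx", "cy" (pixels), "extrinsics" (4x4, takes a point from camera to world coordinates); the wrist camera has in their place "mount" (4x4, takes a point from camera to tool coordinates, whose origin is the TCP and whose axes are the flange's). Camera axes: x right, y down, z forward; pixel columns grow to the right and rows downward; lengths in m; the calibration is good to about 2 mm. A picture is of the moment at which its call begins: read the wrist's pose just before it. There is no depth.
- close_job(): hands the job in, once; it reports no verdict.
The state is a dict: "clock": time; "joint_positions": joint angles; "joint_vel": joint speeds; "joint_torque": joint torques, N m; "tcp_pos": TCP position; "eef_rot": TCP orientation; "wrist_force": force on the tool from outside, world axes, zero at the start; "wrist_torque": the same for the moment, N m; "gripper_width": opening from 0.0 (shut) to 1.0 (fully open).
Only numpy, scipy, OpenCV 4.12 (cv2) and the standard library are available. Lean on these libraries where they do the work, as an engineer would, in place of code of your own. Each camera call takes 0.05 s, during which the arm holds its last target. There are 200 camera calls.

TASK

Fit the loose side leaf to the wooden serving board: slide it up so that its bolt runs into the slot and you feel its edge press lightly, with about 5 N, on the two sprung buffers, then turn the red cam lever half a turn clockwise to its stop so that the hook draws the leaf in tight and square against the board. Feel your way: do not ram the leaf or force the lever past its stop, and leave the pot, the bowls and the ladle where they are.

Things in the scene. Friction and masses are not known exactly. Their poses are not given: they have to be found in the camera images.
- board: Serving board, light wood, 200 x 155 x 36 mm, fixed to the black table. Origin on the table under the vertical cam axis, 60 mm inside the joint face. Axes: x along the joint face, y away from the leaf (the direction in which the leaf is pushed home), z up. A 51 mm steel cam disc with a red lever lies in its top.
- board_face (a point): Middle of the board's joint face, 18 mm above the table; axes as board. The slot for the bolt opens here, open at the top, 15 mm wide, its mouth flared to about 30 mm over the outer 8 mm. Only when the leaf presses the buffers is the bolt in far enough for the hook; it then draws the leaf the rest of the way, to a gap of about 1 mm.
- buffer_line (a point): Fixed point on the joint face, 70 mm to the -x side of board_face: here and 70 mm to the +x side a 16 mm rubber buffer stands out of the face towards the leaf, by 2 to 10 mm: it differs each time and is not told, so feel for it. Each starts at 0.5 N and stiffens by 1.6 N/mm (both together 3.2 N/mm) and can be pressed flush. Press both together with about 3 to 8 N before turning the cam.
- leaf_edge (a point): Middle of the joint edge of the loose leaf, 18 mm up. The leaf is a light wood board, 180 x 110 x 36 mm, 0.5 to 0.8 kg, flat on the table; x along the joint edge, y out of that edge towards the board, z up. Home when it meets board_face with the same axes. It slides on the table with 3 to 8 N; keep it square over the last 61 mm, when the bolt runs in the slot.
- leaf_rim (a point): Centre of the raised darker rim bar along the leaf's outer edge, to be pinched from above or pushed: 150 mm long (leaf x), 18 mm thick (y), standing 33 mm above the leaf, top 69 mm above the table. This point is 53 mm up and 99 mm behind leaf_edge. Axes as leaf_edge.
- bolt_head (a point): Centre of the upright brass barrel head of the leaf's bolt: 12 mm across, 22 mm tall, 16 mm above the table, 55 mm in front of leaf_edge along +y. Behind it comes a 6 mm neck, and nearest the leaf a shank 13.4 mm thick and 35 mm long that fits the slot.
- cam (a joint): Cam angle, rad, growing clockwise seen from above. Starts open at 0 to 0.3 (0: lever along -x of the board, white mark), swings over the board's +y side and meets its stop at 3.14 (lever along +x, red mark). The stop gives about 0.1 rad per N m. Turning takes about 0.12 N m free, up to 0.55 N m while drawing the leaf in; it stays where it is left.
- lever_end (a point): Point on the red lever 36 mm from the cam axis, 53 mm above the table. The lever is a bar 12 mm thick and 26 mm tall (40 to 66 mm above the table; the board's top is at 36), reaching to 50 mm from the axis; its x axis points from the lever's end to the cam axis, z up. Pinch it or push it round.
- pot: Lidded steel pot, 200 mm across (260 mm over its handles), 150 mm tall; origin under its centre. Leave it.
- bowls: Stack of bowls, 125 mm across, about 85 mm tall; origin under its centre. Leave it.
- ladle: Steel spoon-shaped ladle lying on the table, 200 mm long, along its x. Leave it.
There are look-alikes about, which are no part of the job. Leave any pink or turquoise look-alike of the part that bears leaf_edge alone.

How it is judged:
By the outcome, as a careful person would: the job done as asked, in the order asked, and still so for the second after the job is handed in, with the robot touching nothing.
It also fails if it takes over 72 s, if anything falls off the work surface, if the arm or the gripper's body presses on something with over 40 N, if the wrist force passes 120 N, or if a joint passes its speed limit or range.

## Working session

There is one attempt and no reset: what is moved stays moved. The work goes in short steps, Python scripts to look and compute and a tool call to move; the robot and the scene stay as the last step left them, time stands still between calls to the robot, and variables do not carry over. Pictures are saved under pics/ and viewed, about 8 in all and at most 12, crops included, and the job is handed in when it is done.

Besides the shell and the picture viewer there is one more tool, called as name(argument=value, ...), one argument or row to a line, values as JSON. carry_out: Moves the arm, as the interface text tells. Shifts and turns lie within -1 to 1; 1 stands for 50 mm of shift or 360 degrees of turn. Its arguments: {"type":"object","properties":{"motion":{"type":"array"},"force":{"type":"number"}},"required":["motion"]}

```bash
ls; mkdir -p pics; python3 - <<'E'
from rig import *
import cv2
o=get_obs();print(o)
for n in("scene","top"):
    c=camera(n);cv2.imwrite(f"pics/{n}0.png",c["pixels"][:,:,::-1]);print(n,c["fx"],c["fy"],c["cx"],c["cy"],c["extrinsics"])
print(camera("wrist")["mount"])
E
```

```text
pics
{'clock': 0.0, 'joint_positions': array([-1.10536473e+00,  3.53599466e-01,  1.63414176e+00,  1.61695989e-05,
        1.15519561e+00, -2.37848561e-03]), 'joint_vel': array([ 1.13744869e-03, -1.82205308e-03, -9.60820327e-04, -3.68311589e-04,
       -1.67498569e-03, -2.28472262e-05]), 'joint_torque': array([ 1.40441658e-03, -5.93838608e+01, -3.34212577e+01,  6.97115343e-02,
        2.31311138e-02, -1.52473776e-04]), 'tcp_pos': array([ 0.28162595, -0.5573947 ,  0.21389084]), 'eef_rot': array([-3.14024851e+00, -1.79814218e-05,  4.67803536e-01]), 'wrist_force': array([-0.09784177, -0.06629643, -0.03012585]), 'wrist_torque': array([ 0.02466152,  0.02463726, -0.01554252]), 'gripper_width': 0.9979564282397057}
scene 459.6973772899026 459.6973772899026 317.16551825519355 239.27691999803508 [[-0.34672051  0.57653541 -0.73985932  1.48705463]
 [ 0.93790716  0.20408229 -0.2805006   0.24385976]
 [-0.01072634 -0.79117466 -0.6114962   0.88187328]
 [ 0.          0.          0.          1.        ]]
top 580.5893452160175 580.5893452160175 322.11463137128555 235.2707612966268 [[ 0.00540941 -0.98165235  0.19060275  0.16417677]
 [-0.99993305 -0.00336018  0.01107292 -0.11622054]
 [-0.01022929 -0.19064989 -0.9816048   1.80244286]
 [ 0.          0.          0.          1.        ]]
[[ 3.52956421e-04 -9.69452208e-01 -2.45280028e-01  6.90986790e-02]
 [ 9.99999053e-01  1.59600823e-05  1.37591125e-03  1.17885050e-03]
 [-1.32996551e-03 -2.45280281e-01  9.69451296e-01 -1.68628607e-01]
 [ 0.00000000e+00  0.00000000e+00  0.00000000e+00  1.00000000e+00]]
```

View pics/top0.png

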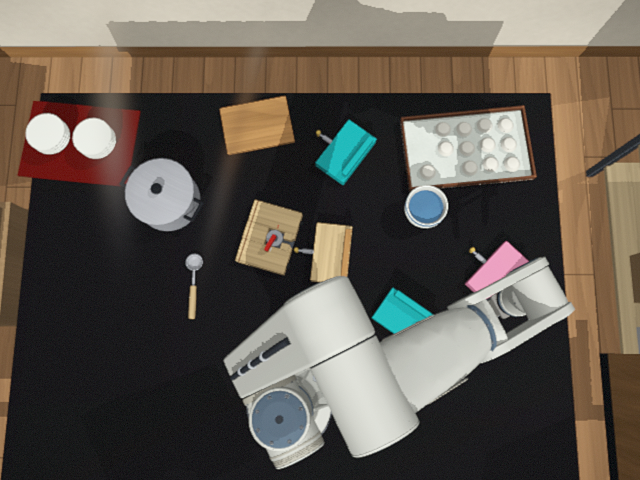

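View pics/scene0.png

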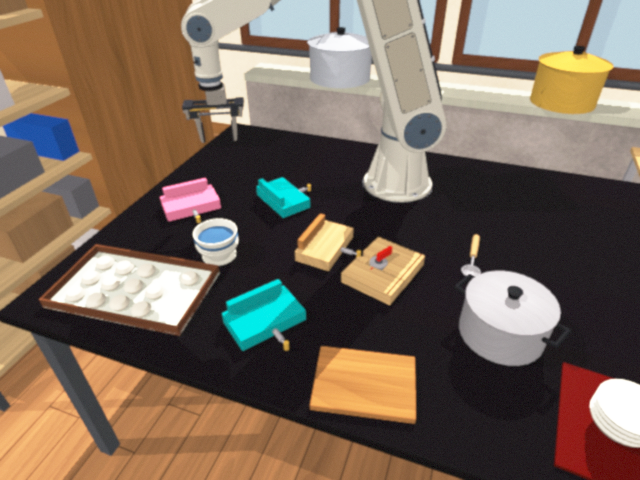

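Top view: board around (270,237) with the red lever pointing down, wood leaf around (332,252) with its bolt towards the board. I'll enlarge that area.

```bash
python3 - <<'E'
import cv2
i=cv2.imread("pics/top0.png")[190:292,228:364]
cv2.imwrite("pics/crop1.png",cv2.resize(i,None,fx=5.8,fy=5.8,interpolation=cv2.INTER_CUBIC))
E
```

```text
(no output)
```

View pics/crop1.png

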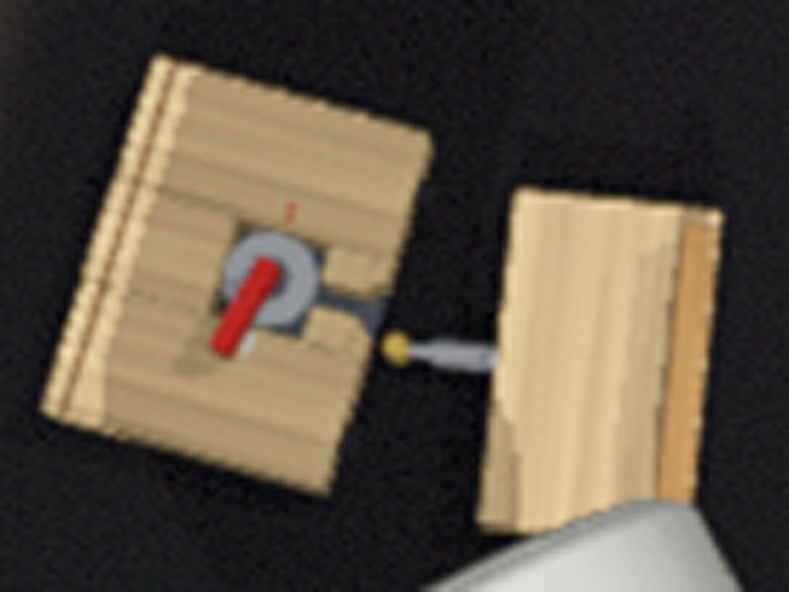

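The crop shows: the joint face's top corners at about (432,133) and (330,495), the cam at (271,280), the lever's tip at (224,345), the bolt head at (397,347), the leaf's edge corners at (517,187) and (480,525), and the rim's outer corner at (722,208).

```bash
cat > h.py <<'E'
from rig import *
import numpy as np, cv2
from scipy.spatial.transform import Rotation as R
def ray(c,T,u,v,z):
    d=T[:3,:3]@np.array([(u-c["cx"])/c["fx"],(v-c["cy"])/c["fy"],1]);p=T[:3,3]
    return (p+d*(z-p[2])/d[2])
def wristT(c,o):
    T=np.eye(4);T[:3,:3]=R.from_euler("xyz",o["eef_rot"]).as_matrix();T[:3,3]=o["tcp_pos"];return T@c["mount"]
def proj(c,T,P):
    q=T[:3,:3].T@(np.array(P)-T[:3,3]);return np.array([c["fx"]*q[0]/q[2]+c["cx"],c["fy"]*q[1]/q[2]+c["cy"]])
E
python3 - <<'E'
from h import *
c=camera("top");T=c["extrinsics"]
f=lambda x,y,z:ray(c,T,(x+.5)/5.8-.5+228,(y+.5)/5.8-.5+190,z)[:2]
n=lambda v:np.degrees(np.arctan2(v[1],v[0]))
a,b=f(432,133,.036),f(330,495,.036);print("face",a,b,(a+b)/2,np.linalg.norm(a-b),"xdir",n(a-b))
e,g=f(155,57,.036),f(45,412,.036);print("back",e,g,"xdir",n(e-g),"depth",np.linalg.norm((e+g-a-b)/2), "ydir",n((e+g-a-b)))
print("cam",f(271,280,.04)); print("lever",f(267,268,.066),f(224,345,.066),"dir",n(f(224,345,.066)-f(267,268,.066)))
print("slotmouth",f(378,315,.0))
p,q=f(517,187,.036),f(480,525,.036);print("leaf",p,q,(p+q)/2,np.linalg.norm(p-q),"xdir",n(p-q))
h=f(397,347,.027);print("bolt",h,"ydir",n(h-(p+q)/2))
print("rim",f(703,212,.069),f(672,500,.069),n(f(703,212,.069)-f(672,500,.069)))
E
```

```text
face [ 0.57937978 -0.03326839] [0.38311514 0.01823237] [ 0.48124746 -0.00751801] 0.20290918544412453 xdir -14.703196237766686
back [0.62117636 0.11731097] [0.42677157 0.17038393] xdir -15.269787351684139 depth 0.15728018667974403 ydir 74.23701648398033
cam [0.49772925 0.05145688]
lever [0.49922144 0.05122354] [0.45809667 0.07287544] dir 152.2335107487322
slotmouth [ 0.48612376 -0.00340841]
leaf [ 0.54975894 -0.0792778 ] [ 0.36756046 -0.06109806] [ 0.4586597  -0.07018793] 0.18310321160031773 xdir -5.698103592702291
bolt [ 0.46395376 -0.01552786] ydir 84.4679197199118
rim [ 0.52941619 -0.17787219] [ 0.3771579  -0.16133619] -6.198309981064575
```

```bash
cat >> h.py <<'E'
def plan(xyz,yaw,n=8,nrot=None,rows=True):
    """tool-axis rows towards world target, tool down; shift taken before the turn in each row"""
    o=get_obs();p=o["tcp_pos"];y0=o["eef_rot"][2];d=(np.array(xyz)-p)/n
    dy=(yaw-y0+np.pi)%(2*np.pi)-np.pi;nrot=nrot or n;y=y0
    print("now",p.round(4),"yaw",y0.round(4),"F",o["wrist_force"].round(1),"T",o["wrist_torque"].round(2),"w",round(o["gripper_width"],3))
    for k in range(n):
        s=R.from_euler("xyz",[np.pi,0,y]).as_matrix().T@d/.05
        t=-dy/nrot/(2*np.pi) if k<nrot else 0
        print([[round(float(v),3) for v in s],[0,0,round(t,4)]]);y-=t*2*np.pi
E
python3 -c "
from h import *
plan([.448,-.169,.22],-.10,11,11)"
```

```text
now [ 0.2817 -0.5576  0.2142] yaw 0.4678 F [-0.7  1.  -0.6] T [-0.02 -0.03  0.02] w 0.998
[[0.589, -0.494, -0.011], [0, 0, np.float64(0.0082)]]
[[0.562, -0.524, -0.011], [0, 0, np.float64(0.0082)]]
[[0.534, -0.552, -0.011], [0, 0, np.float64(0.0082)]]
[[0.505, -0.579, -0.011], [0, 0, np.float64(0.0082)]]
[[0.475, -0.604, -0.011], [0, 0, np.float64(0.0082)]]
[[0.443, -0.628, -0.011], [0, 0, np.float64(0.0082)]]
[[0.41, -0.65, -0.011], [0, 0, np.float64(0.0082)]]
[[0.376, -0.67, -0.011], [0, 0, np.float64(0.0082)]]
[[0.341, -0.689, -0.011], [0, 0, np.float64(0.0082)]]
[[0.305, -0.706, -0.011], [0, 0, np.float64(0.0082)]]
[[0.268, -0.72, -0.011], [0, 0, np.float64(0.0082)]]
```

carry_out(
  motion=[
    [[0.59, -0.49, 0], [0, 0, 0.0082], 1],
    [[0.56, -0.52, 0], [0, 0, 0.0082], 1],
    [[0.53, -0.55, 0], [0, 0, 0.0082], 1],
    [[0.5, -0.58, 0], [0, 0, 0.0082], 1],
    [[0.47, -0.6, 0], [0, 0, 0.0082], 1],
    [[0.44, -0.63, 0], [0, 0, 0.0082], 1],
    [[0.41, -0.65, 0], [0, 0, 0.0082], 1],
    [[0.38, -0.67, 0], [0, 0, 0.0082], 1],
  ],
)

```text
clock: 0.87
tcp_pos: [0.4025, -0.2743, 0.2146]
eef_rot: [3.141, -0.0, 0.053]
wrist_force: [1.3, -0.3, 0.1]
gripper_width: 1.002
```

carry_out(
  motion=[
    [[0.34, -0.69, 0], [0, 0, 0.0082], 1],
    [[0.31, -0.71, 0], [0, 0, 0.0082], 1],
    [[0.27, -0.72, 0], [0, 0, 0.0082], 1],
    [[0, 0, 0], [0, 0, 0], 1],
    [[0, 0, 0], [0, 0, 0], 1],
    [[0, 0, 0], [0, 0, 0], 1],
    [[0, 0, 0], [0, 0, 0], 1],
    [[0, 0, 0], [0, 0, 0], 1],
  ],
)

```text
clock: 1.53
tcp_pos: [0.4474, -0.1709, 0.2145]
eef_rot: [3.141, 0.0, -0.1]
wrist_force: [0.2, 0.5, -0.3]
gripper_width: 1.0
```

```bash
python3 - <<'E'
from h import *
o=get_obs();c=camera("wrist");T=wristT(c,o)
print(o["tcp_pos"],o["eef_rot"],c["fx"])
np.savez("w1.npz",T=T,**{k:c[k] for k in("fx","fy","cx","cy")})
cv2.imwrite("pics/w1.png",c["pixels"][:,:,::-1])
E
```

```text
[ 0.44742248 -0.17092844  0.21453654] [ 3.14140631e+00  1.98171648e-04 -1.00426089e-01] 391.8676121368986
```

View pics/w1.png

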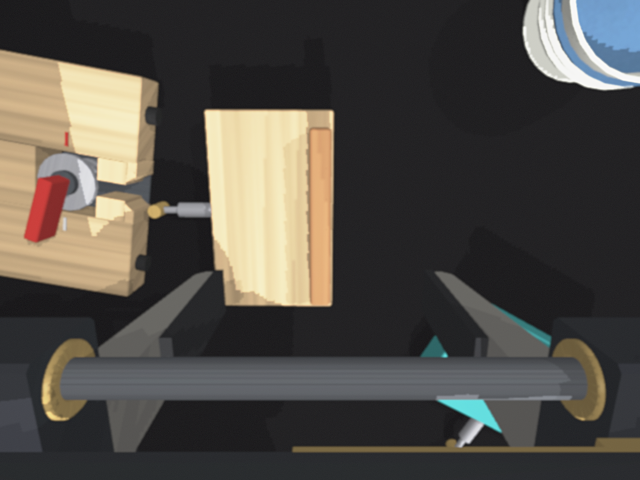

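```bash
python3 - <<'E'
import cv2
i=cv2.imread("pics/w1.png")[45:310,0:345]
cv2.imwrite("pics/crop2.png",cv2.resize(i,None,fx=2.25,fy=2.25,interpolation=cv2.INTER_CUBIC))
E
```

```text
(no output)
```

View pics/crop2.png

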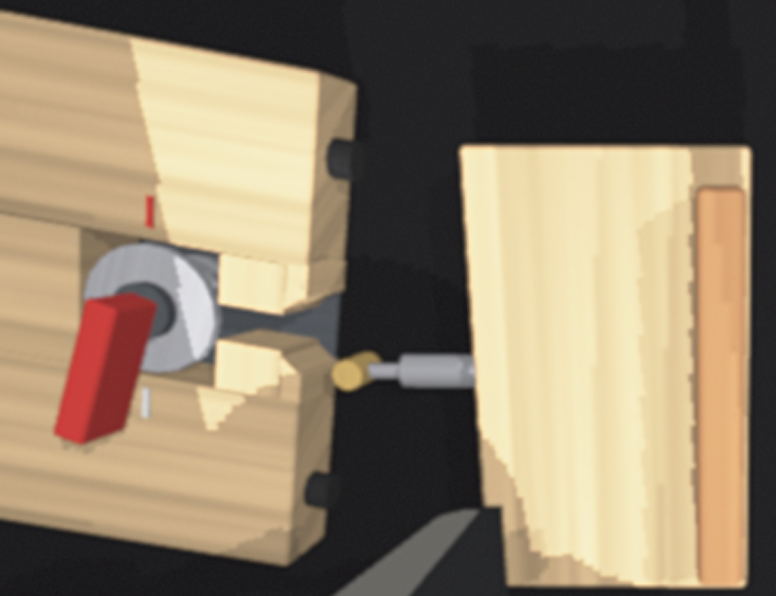

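```bash
python3 - <<'E'
from h import *
c=np.load("w1.npz");T=c["T"]
f=lambda x,y,z:ray(c,T,(x+.5)/2.25-.5,(y+.5)/2.25-.5+45,z)[:2]
n=lambda v:np.degrees(np.arctan2(v[1],v[0]))
a,b=f(321,72,.036),f(289,566,.036);print("face",a,b,(a+b)/2,np.linalg.norm(a-b),n(a-b))
print("flare mid",(f(309,264,.036)+f(297,385,.036))/2,np.linalg.norm(f(309,264,.036)-f(297,385,.036)))
print("cam disc",f(151,307,.04)); print("lever",n(f(70,438,.066)-f(120,297,.066)))
p,q=f(461,147,.036),f(484,500,.036);print("leafx",p,n(p-q))
r=f(751,147,.036);s=f(748,586,.036);print("outer",r,s,n(r-s),np.linalg.norm(r-s),np.linalg.norm(r-p))
h=f(350,375,.027);print("bolt",h)
k=[f(700,187,.069),f(745,187,.069),f(743,582,.069),f(700,582,.069)];print("rim",np.mean(k,0),np.linalg.norm(k[0]-k[3]),np.linalg.norm(k[0]-k[1]),n(k[0]-k[3]))
E
```

```text
face [ 0.58017294 -0.03496902] [0.38971698 0.01984443] [ 0.48494496 -0.0075623 ] 0.19818675113927797 -16.055880464918598
flare mid [ 0.48902423 -0.00805985] 0.048801935982747964
cam disc [0.5022833  0.04690562]
lever 146.55006162842787
leafx [ 0.54903788 -0.08163885] -6.065412061067897
outer [ 0.53817184 -0.18995266] [ 0.36117641 -0.17204339] -5.77780548740677 0.17789919576374139 0.10885748947926661
bolt [ 0.46642085 -0.01841859]
rim [ 0.45134774 -0.1703055 ] 0.14622060041351034 0.015454861380331992 -6.178414896837412
```

carry_out(
  motion=[
    [[0.02, 0, 0.43], [0, 0, 0], 0.6],
    [[0.02, 0, 0.43], [0, 0, 0], 0.6],
    [[0.02, 0, 0.43], [0, 0, 0], 0.6],
    [[0.01, 0, 0.43], [0, 0, 0], 0.6],
    [[0, 0, 0.43], [0, 0, 0], 0.6],
    [[0, 0, 0.43], [0, 0, 0], 0.6],
    [[0, 0, 0.43], [0, 0, 0], 0.6],
    [[0, 0, 0.43], [0, 0, 0], 0.6],
  ],
  force=50,
)

```text
clock: 2.25
tcp_pos: [0.4511, -0.1711, 0.0416]
eef_rot: [3.141, -0.0, -0.1]
wrist_force: [0.5, -0.5, -0.1]
gripper_width: 0.6
```

carry_out(
  motion=[
    [[0, 0, 0], [0, 0, 0], 0.6],
    [[0, 0, 0], [0, 0, 0], 0],
    [[0, 0, 0], [0, 0, 0], 0],
    [[0, 0, 0], [0, 0, 0], 0],
    [[0, 0, 0], [0, 0, 0], 0],
    [[0, 0, 0], [0, 0, 0], 0],
    [[0, 0, 0], [0, 0, 0], 0],
    [[0, 0, 0], [0, 0, 0], 0],
  ],
)

```text
clock: 2.92
tcp_pos: [0.4519, -0.1699, 0.0434]
eef_rot: [-3.141, -0.001, -0.099]
wrist_force: [-1.0, 4.5, 7.2]
gripper_width: 0.189
```

```bash
python3 -c "
from h import *
plan([.4409,-.1719,.0425],-.27,8,8)"
```

```text
now [ 0.4519 -0.1699  0.0434] yaw -0.0992 F [-1.   4.5  7.2] T [ 0.55  0.02 -0.13] w 0.189
[[-0.027, 0.008, 0.002], [0, 0, np.float64(0.0034)]]
[[-0.027, 0.008, 0.002], [0, 0, np.float64(0.0034)]]
[[-0.027, 0.009, 0.002], [0, 0, np.float64(0.0034)]]
[[-0.026, 0.009, 0.002], [0, 0, np.float64(0.0034)]]
[[-0.026, 0.01, 0.002], [0, 0, np.float64(0.0034)]]
[[-0.026, 0.01, 0.002], [0, 0, np.float64(0.0034)]]
[[-0.026, 0.011, 0.002], [0, 0, np.float64(0.0034)]]
[[-0.026, 0.012, 0.002], [0, 0, np.float64(0.0034)]]
```

carry_out(
  motion=[
    [[-0.027, 0.01, -0.03], [0, 0, 0.0034], 0],
    [[-0.027, 0.01, 0], [0, 0, 0.0034], 0],
    [[-0.027, 0.01, 0], [0, 0, 0.0034], 0],
    [[-0.027, 0.01, 0], [0, 0, 0.0034], 0],
    [[-0.027, 0.01, 0], [0, 0, 0.0034], 0],
    [[-0.027, 0.01, 0], [0, 0, 0.0034], 0],
    [[-0.027, 0.01, 0], [0, 0, 0.0034], 0],
    [[-0.027, 0.01, 0], [0, 0, 0.0034], 0],
  ],
)

```text
clock: 3.58
tcp_pos: [0.4398, -0.1722, 0.044]
eef_rot: [3.142, 0.0, -0.272]
wrist_force: [0.8, 0.2, -6.2]
gripper_width: 0.188
```

```bash
python3 - <<'E'
from h import *
plan([.4409,-.1719,.044],-.27,2)
o=get_obs();c=camera("wrist");T=wristT(c,o)
np.savez("w2.npz",T=T,tcp=o["tcp_pos"],yaw=o["eef_rot"][2],**{k:c[k] for k in("fx","fy","cx","cy")})
i=c["pixels"][:,:,::-1];cv2.imwrite("pics/w2.png",i)
E
```

```text
now [ 0.4398 -0.1722  0.044 ] yaw -0.272 F [ 0.8  0.2 -6.2] T [-0.09  0.06 -0.02] w 0.188
[[0.01, -0.006, 0.0], [0, 0, np.float64(-0.0002)]]
[[0.01, -0.006, 0.0], [0, 0, np.float64(-0.0002)]]
```

View pics/w2.png

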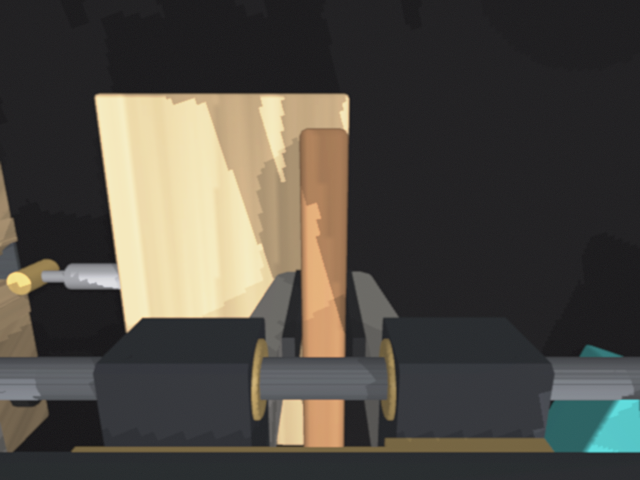

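```bash
python3 - <<'E'
from h import *
c=np.load("w2.npz");print("bolt",ray(c,c["T"],18,284,.027),"leafcorner",ray(c,c["T"],96,95,.036))
print("edge yaw",(lambda a,b:np.degrees(np.arctan2(*(a-b)[1::-1])))(ray(c,c["T"],96,95,.036),ray(c,c["T"],126,325,.036)))
i=cv2.imread("pics/w2.png")[200:320,0:140]
a=cv2.resize(i,None,fx=4,fy=4,interpolation=cv2.INTER_CUBIC)
t=camera("top")["pixels"][190:292,228:346,::-1]
s=camera("scene")["pixels"][200:310,280:440,::-1]
b=cv2.resize(t,(240,207),interpolation=cv2.INTER_CUBIC);d=cv2.resize(s,(240,165),interpolation=cv2.INTER_CUBIC)
o=np.zeros((480,800,3),np.uint8);o[:,:560]=a;o[:207,560:]=b;o[210:375,560:]=d
cv2.imwrite("pics/w2c.png",o)
E
```

```text
bolt [ 0.47926552 -0.02441542  0.027     ] leafcorner [ 0.54978736 -0.10315162  0.036     ]
edge yaw -15.78581385517386
```

View pics/w2c.png

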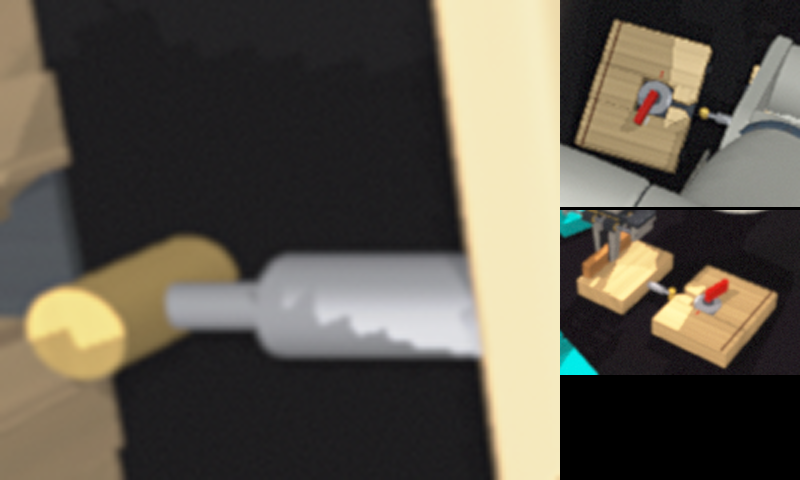

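```bash
python3 - <<'E'
from h import *
c=np.load("w2.npz")
ex=np.array([.9636,-.2672]);ey=-ex[::-1]*[-1,1];ey=np.array([.2672,.9636])
F=np.array([.486,-.009])
for z in(0,.004,.008):
  for u,v in((17.5,240),(20,279)):
    p=ray(c,c["T"],u,v,z)[:2];print(z,p.round(4),((p-F)@ex).round(4),((p-F)@ey).round(4))
for u,v,z in((31,320,0),(47.5,414,0),(47.5,415,0)):
    p=ray(c,c["T"],u,v,z)[:2];print("edge",z,p.round(4),((p-F)@ex).round(4),((p-F)@ey).round(4))
b=np.array([.4793,-.0244]);print("bolt",(b-F)@ex,(b-F)@ey); e=np.array([.4631,-.0787]);print("edge",(e-F)@ex,(e-F)@ey)
w=np.load("w1.npz");g=lambda x,y,z:ray(w,w["T"],(x+.5)/2.25-.5,(y+.5)/2.25-.5+45,z)[:2]
for n,x,y,z in(("t1",309,264,.036),("t2",297,385,.036),("floor1",341,293,0),("floor2",334,356,0),("in1",280,314,.036),("in2",290,345,.036),("wall1",218,310,.036),("wall2",218,338,.036),("cornT",321,72,.036),("cornB",289,566,.036),("buf1",345,158,.018),("buf2",320,488,.018),("cam",151,307,.04)):
    p=g(x,y,z);print(n,p.round(4),((p-F)@ex).round(4),((p-F)@ey).round(4))
E
```

```text
0 [ 0.4992 -0.0117] 0.0135 0.0009
0 [ 0.4777 -0.0026] -0.0097 0.004
0.004 [ 0.4994 -0.0151] 0.0145 -0.0023
0.004 [ 0.4783 -0.0062] -0.0082 0.0007
0.008 [ 0.4995 -0.0185] 0.0156 -0.0055
0.008 [ 0.4788 -0.0097] -0.0067 -0.0026
edge 0 [0.4525 0.0027] -0.0354 0.0023
edge 0 [0.3906 0.0214] -0.1 0.0038
edge 0 [0.3899 0.0217] -0.1008 0.0039
bolt -0.002341239999999984 -0.016629679999999997
edge -0.0034425999999999728 -0.07328180000000001
t1 [ 0.5122 -0.0156] 0.027 0.0007
t2 [ 0.4658 -0.0005] -0.0217 0.0028
floor1 [ 0.4983 -0.0097] 0.0121 0.0026
floor2 [ 0.4716 -0.001 ] -0.016 0.0038
in1 [ 4.944e-01 -1.000e-04] 0.0057 0.0108
in2 [ 0.4819 -0.0013] -0.006 0.0063
wall1 [0.4983 0.0237] 0.0031 0.0348
wall2 [0.4875 0.0264] -0.008 0.0345
cornT [ 0.5802 -0.035 ] 0.0977 0.0001
cornB [0.3897 0.0198] -0.1005 0.0021
buf1 [ 0.5512 -0.0302] 0.0685 -0.003
buf2 [0.4175 0.0087] -0.0708 -0.0012
cam [0.5023 0.0469] 0.0008 0.0582
```

carry_out(
  motion=[
    [[0.014, 0, 0.01], [0, 0, 0.0012], 0],
    [[0, -0.06, 0], [0, 0, 0], 0],
    [[0, -0.06, 0], [0, 0, 0], 0],
    [[0, -0.06, 0], [0, 0, 0], 0],
    [[0, -0.06, 0], [0, 0, 0], 0],
    [[0, -0.06, 0], [0, 0, 0], 0],
    [[0, -0.06, 0], [0, 0, 0], 0],
    [[0, -0.06, 0], [0, 0, 0], 0],
  ],
)

```text
clock: 4.4
tcp_pos: [0.4466, -0.1518, 0.0436]
eef_rot: [-3.142, -0.0, -0.277]
wrist_force: [0.2, 0.3, -5.6]
gripper_width: 0.195
```

carry_out(
  motion=[
    [[0, -0.04, 0], [0, 0, 0], 0],
    [[0, -0.04, 0], [0, 0, 0], 0],
    [[0, -0.04, 0], [0, 0, 0], 0],
    [[0, -0.04, 0], [0, 0, 0], 0],
    [[0, -0.04, 0], [0, 0, 0], 0],
    [[0, -0.04, 0], [0, 0, 0], 0],
    [[0, 0, 0], [0, 0, 0], 0],
    [[0, 0, 0], [0, 0, 0], 0],
  ],
)

```text
clock: 5.07
tcp_pos: [0.4498, -0.1405, 0.0436]
eef_rot: [-3.142, 0.0, -0.277]
wrist_force: [0.1, 0.4, -6.5]
gripper_width: 0.195
```

```bash
cat >> h.py <<'E'
def chk():
    o=get_obs();Rb=R.from_euler("z",-16,degrees=True).as_matrix()
    print("F board",(Rb.T@o["wrist_force"]).round(1),"T",o["wrist_torque"].round(2),"rim rel face",(Rb.T@(o["tcp_pos"]-[.4852,-.0076,0])*1000).round(1),"yaw",np.degrees(o["eef_rot"][2]).round(2),o["clock"])
E
python3 -c "
from h import *
chk()"
```

```text
F board [ 0.   0.5 -6.5] T [-0.17  0.11 -0.  ] rim rel face [   2.6 -137.5   43.6] yaw -15.88 5.0667
```

carry_out(
  motion=[
    [[0, -0.04, 0.01], [0, 0, 0], 0],
    [[0, -0.04, 0], [0, 0, 0], 0],
    [[0, -0.04, 0], [0, 0, 0], 0],
    [[0, -0.04, 0], [0, 0, 0], 0],
    [[0, -0.04, 0], [0, 0, 0], 0],
    [[0, -0.04, 0], [0, 0, 0], 0],
    [[0, 0, 0], [0, 0, 0], 0],
    [[0, 0, 0], [0, 0, 0], 0],
  ],
)

```text
clock: 5.73
tcp_pos: [0.4535, -0.1291, 0.0434]
eef_rot: [-3.142, -0.001, -0.277]
wrist_force: [-1.8, -2.1, 2.8]
gripper_width: 0.193
```

```bash
python3 -c "
from h import *
chk()"
```

```text
F board [-1.1 -2.5  2.8] T [-0.67  0.32  0.14] rim rel face [   3.  -125.5   43.4] yaw -15.88 5.7333
```

carry_out(
  motion=[
    [[-0.01, -0.03, -0.006], [0, 0, 0], 0],
    [[0, -0.03, 0], [0, 0, 0], 0],
    [[0, -0.03, 0], [0, 0, 0], 0],
    [[0, -0.03, 0], [0, 0, 0], 0],
    [[0, -0.03, 0], [0, 0, 0], 0],
    [[0, -0.03, 0], [0, 0, 0], 0],
    [[0, 0, 0], [0, 0, 0], 0],
    [[0, 0, 0], [0, 0, 0], 0],
  ],
)

```text
clock: 6.4
tcp_pos: [0.4551, -0.12, 0.0434]
eef_rot: [-3.141, 0.0, -0.277]
wrist_force: [-2.3, -2.4, 1.3]
gripper_width: 0.19
```

```bash
python3 -c "
from h import *
chk()"
```

```text
F board [-1.6 -2.9  1.3] T [-0.65  0.27  0.11] rim rel face [   2.  -116.4   43.4] yaw -15.89 6.4
```

carry_out(
  motion=[
    [[-0.01, -0.03, 0], [0, 0, 0], 0],
    [[0, -0.03, 0], [0, 0, 0], 0],
    [[0, -0.02, 0], [0, 0, 0], 0],
    [[0, -0.02, 0], [0, 0, 0], 0],
    [[0, 0, 0], [0, 0, 0], 0],
    [[0, 0, 0], [0, 0, 0], 0],
    [[0, 0, 0], [0, 0, 0], 0],
    [[0, 0, 0], [0, 0, 0], 0],
  ],
)

```text
clock: 7.07
tcp_pos: [0.4561, -0.1152, 0.0434]
eef_rot: [-3.141, -0.0, -0.278]
wrist_force: [-1.2, -1.1, 0.1]
gripper_width: 0.191
```

```bash
python3 -c "
from h import *
chk()"
```

```text
F board [-0.9 -1.4  0.1] T [-0.49  0.06  0.02] rim rel face [   1.7 -111.4   43.4] yaw -15.9 7.0667
```

carry_out(
  motion=[
    [[0, -0.02, 0], [0, 0, 0], 0],
    [[0, -0.02, 0], [0, 0, 0], 0],
    [[0, -0.02, 0], [0, 0, 0], 0],
    [[0, 0, 0], [0, 0, 0], 0],
    [[0, 0, 0], [0, 0, 0], 0],
    [[0, 0, 0], [0, 0, 0], 0],
    [[0, 0, 0], [0, 0, 0], 0],
    [[0, 0, 0], [0, 0, 0], 0],
  ],
)

```text
clock: 7.73
tcp_pos: [0.4568, -0.1124, 0.0434]
eef_rot: [-3.141, -0.0, -0.278]
wrist_force: [0.0, -2.1, 0.1]
gripper_width: 0.194
```

carry_out(
  motion=[
    [[0, -0.02, 0], [0, 0, 0], 0],
    [[0, -0.02, 0], [0, 0, 0], 0],
    [[0, 0, 0], [0, 0, 0], 0],
    [[0, 0, 0], [0, 0, 0], 0],
    [[0, 0, 0], [0, 0, 0], 0],
    [[0, 0, 0], [0, 0, 0], 0],
    [[0, 0, 0], [0, 0, 0], 0],
    [[0, 0, 0], [0, 0, 0], 0],
  ],
)

```text
clock: 8.4
tcp_pos: [0.4574, -0.1105, 0.0434]
eef_rot: [-3.141, -0.0, -0.277]
wrist_force: [-1.7, -3.5, 1.1]
gripper_width: 0.191
```

```bash
python3 -c "
from h import *
chk()"
```

```text
F board [-0.7 -3.8  1.1] T [-0.76  0.19 -0.01] rim rel face [   1.6 -106.6   43.4] yaw -15.89 8.4
```

carry_out(
  motion=[
    [[0, -0.02, 0], [0, 0, 0], 0],
    [[0, 0, 0], [0, 0, 0], 0],
    [[0, 0, 0], [0, 0, 0], 0],
    [[0, 0, 0], [0, 0, 0], 0],
    [[0, 0, 0], [0, 0, 0], 0],
    [[0, 0, 0], [0, 0, 0], 0],
    [[0, 0, 0], [0, 0, 0], 0],
    [[0, 0, 0], [0, 0, 0], 0],
  ],
)

```text
clock: 9.07
tcp_pos: [0.4576, -0.1096, 0.0434]
eef_rot: [3.142, -0.0, -0.277]
wrist_force: [-2.5, -4.6, 2.4]
gripper_width: 0.192
```

```bash
python3 -c "
from h import *
chk()"
```

```text
F board [-1.1 -5.1  2.4] T [-1.17  0.27 -0.05] rim rel face [   1.6 -105.7   43.4] yaw -15.89 9.0667
```

carry_out(
  motion=[
    [[0, -0.02, 0], [0, 0, 0], 0],
    [[0, 0, 0], [0, 0, 0], 0],
    [[0, 0, 0], [0, 0, 0], 0],
    [[0, 0, 0], [0, 0, 0], 0],
    [[0, 0, 0], [0, 0, 0], 0],
    [[0, 0, 0], [0, 0, 0], 0],
    [[0, 0, 0], [0, 0, 0], 0],
    [[0, 0, 0], [0, 0, 0], 0],
  ],
)

```text
clock: 9.73
tcp_pos: [0.4578, -0.1088, 0.0434]
eef_rot: [3.141, 0.0, -0.277]
wrist_force: [-1.1, -6.0, 1.5]
gripper_width: 0.191
```

```bash
python3 -c "
from h import *
chk()"
```

```text
F board [ 0.6 -6.1  1.5] T [-1.43  0.36  0.05] rim rel face [   1.5 -104.9   43.4] yaw -15.89 9.7333
```

```bash
python3 - <<'E'
from h import *
for _ in range(4):
    o=get_obs();c=camera("wrist");chk()
T=wristT(c,o)
np.savez("w3.npz",T=T,**{k:c[k] for k in("fx","fy","cx","cy")})
i=c["pixels"][60:330,:190,::-1];cv2.imwrite("pics/w3.png",cv2.resize(i,None,fx=2.2,fy=2.2,interpolation=cv2.INTER_CUBIC))
E
```

```text
F board [ 0.  -6.4  1.7] T [-1.42  0.33 -0.04] rim rel face [   1.6 -104.8   43.4] yaw -15.88 9.7833
F board [-0.5 -6.3  1.1] T [-1.39  0.34  0.01] rim rel face [   1.6 -104.9   43.4] yaw -15.88 9.8333
F board [ 0.6 -6.5  3. ] T [-1.42  0.29 -0.01] rim rel face [   1.6 -104.8   43.4] yaw -15.88 9.8833
F board [-0.5 -5.9  2.9] T [-1.41  0.3   0.  ] rim rel face [   1.6 -104.8   43.4] yaw -15.88 9.9333
```

View pics/w3.png

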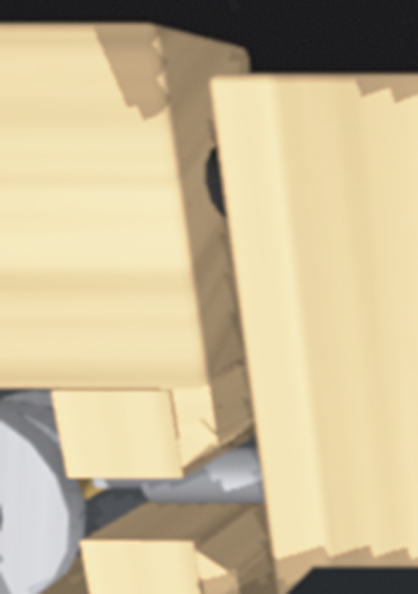

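```bash
python3 - <<'E'
from h import *
c=np.load("w3.npz");g=lambda x,y,z=.036:ray(c,c["T"],(x+.5)/2.2-.5,(y+.5)/2.2-.5+60,z)[:2]
n=lambda v:np.degrees(np.arctan2(v[1],v[0]))
a,b=g(158,24),g(208,380);p,q=g(212,78),g(275,555)
print(n(a-b),n(p-q)); u=(a-b)/np.linalg.norm(a-b);m=np.array([-u[1],u[0]])
print("gap at p,q",(a-p)@m,(a-q)@m,"x pos of p,q rel a",(p-a)@u,(q-a)@u)
E
```

```text
-16.219356197401805 -15.973405504776784
gap at p,q 0.008946536347845249 0.009374672489522463 x pos of p,q rel a -0.009650312655293683 -0.10938673966261966
```

carry_out(
  motion=[
    [[0, 0, -0.02], [0, 0, 0], 0],
    [[0, 0, 0], [0, 0, 0], 0],
    [[0, 0, 0], [0, 0, 0], 0],
    [[0, 0, 0], [0, 0, 0], 0],
    [[0, 0, 0], [0, 0, 0], 0],
    [[0, 0, 0], [0, 0, 0], 0],
    [[0, 0, 0], [0, 0, 0], 0],
    [[0, 0, 0], [0, 0, 0], 0],
  ],
)

```text
clock: 10.6
tcp_pos: [0.4576, -0.1085, 0.0442]
eef_rot: [3.142, 0.001, -0.277]
wrist_force: [-1.0, -4.8, -10.0]
gripper_width: 0.19
```

```bash
python3 - <<'E'
from h import *
for _ in range(3): chk();camera("top")
E
```

```text
F board [  0.4  -4.9 -10. ] T [-1.48  0.3  -0.1 ] rim rel face [   1.3 -104.6   44.2] yaw -15.89 10.6
F board [ 0.9 -5.1 -8.3] T [-1.44  0.21 -0.01] rim rel face [   1.3 -104.6   44.3] yaw -15.89 10.65
F board [ 1.8 -4.5 -9.1] T [-1.38  0.28 -0.05] rim rel face [   1.3 -104.6   44.3] yaw -15.89 10.7
```

carry_out(
  motion=[
    [[0, 0, 0.015], [0, 0, 0], 0],
    [[0, -0.01, 0], [0, 0, 0], 0],
    [[0, 0, 0], [0, 0, 0], 0],
    [[0, 0, 0], [0, 0, 0], 0],
    [[0, 0, 0], [0, 0, 0], 0],
    [[0, 0, 0], [0, 0, 0], 0],
    [[0, 0, 0], [0, 0, 0], 0],
    [[0, 0, 0], [0, 0, 0], 0],
  ],
)

```text
clock: 11.42
tcp_pos: [0.4579, -0.1082, 0.0438]
eef_rot: [3.141, 0.0, -0.277]
wrist_force: [-1.8, -5.6, -3.7]
gripper_width: 0.192
```

```bash
python3 - <<'E'
from h import *
for _ in range(3): chk();camera("top")
E
```

```text
F board [-0.2 -5.8 -3.7] T [-1.21  0.47  0.01] rim rel face [   1.5 -104.3   43.8] yaw -15.89 11.4167
F board [-0.4 -5.7 -3.7] T [-1.18  0.55  0.  ] rim rel face [   1.5 -104.3   43.8] yaw -15.89 11.4667
F board [-0.1 -6.3 -4.1] T [-1.19  0.5   0.02] rim rel face [   1.5 -104.2   43.8] yaw -15.89 11.5167
```

carry_out(
  motion=[
    [[0, 0, 0.005], [0, 0, 0], 0],
    [[0, 0, 0], [0, 0, 0], 0.45],
    [[0, 0, 0], [0, 0, 0], 0.45],
    [[0, 0, 0], [0, 0, 0], 0.45],
    [[0, 0, 0], [0, 0, 0], 0.45],
    [[0, 0, 0], [0, 0, 0], 0.45],
    [[0, 0, -0.3], [0, 0, 0], 0.45],
    [[0, 0, -0.6], [0, 0, 0], 0.45],
  ],
)

```text
clock: 12.23
tcp_pos: [0.4558, -0.1074, 0.0865]
eef_rot: [-3.142, 0.006, -0.277]
wrist_force: [0.5, -1.0, 0.2]
gripper_width: 0.45
```

carry_out(
  motion=[
    [[0, 0, -0.7], [0, 0, 0], 0.45],
    [[0, 0, -0.7], [0, 0, 0], 0.45],
    [[0, 0, -0.6], [0, 0, 0], 0.45],
    [[0, -0.5, 0], [0, 0, 0], 0.45],
    [[0, -0.5, 0], [0, 0, 0], 0.45],
    [[0, 0, 0], [0, 0, 0], 0.45],
    [[0, 0, 0], [0, 0, 0], 0.45],
    [[0, 0, 0], [0, 0, 0], 0.45],
  ],
)

```text
clock: 12.9
tcp_pos: [0.4714, -0.0601, 0.1882]
eef_rot: [3.141, 0.0, -0.276]
wrist_force: [-0.3, 0.4, 0.9]
gripper_width: 0.451
```

```bash
python3 - <<'E'
from h import *
o=get_obs();c=camera("wrist");chk()
np.savez("w4.npz",T=wristT(c,o),**{k:c[k] for k in("fx","fy","cx","cy")})
i=c["pixels"][:340,:380,::-1];cv2.imwrite("pics/w4.png",cv2.resize(i,None,fx=1.75,fy=1.75,interpolation=cv2.INTER_CUBIC))
E
```

```text
F board [-0.9 -1.6 -1. ] T [ 0.07  0.02 -0.01] rim rel face [  1.2 -54.6 188.1] yaw -15.88 12.95
```

View pics/w4.png

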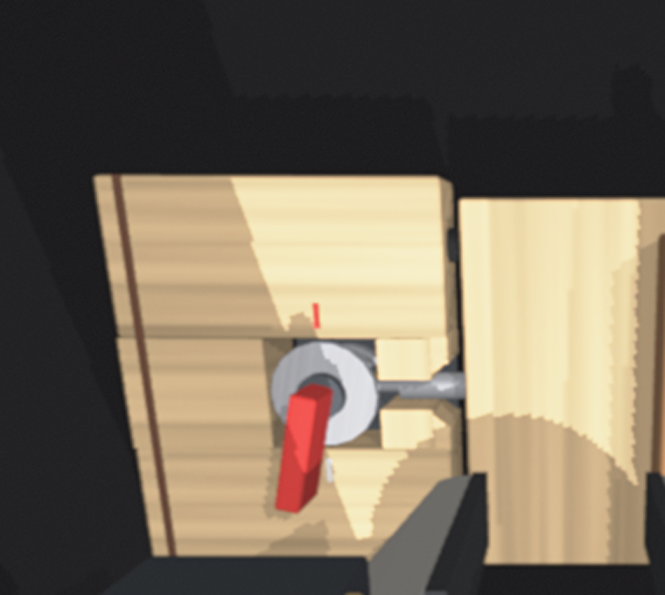

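```bash
python3 - <<'E'
from h import *
c=np.load("w4.npz");g=lambda x,y,z=.036:ray(c,c["T"],(x+.5)/1.75-.5,(y+.5)/1.75-.5,z)[:2]
n=lambda v:np.degrees(np.arctan2(v[1],v[0]))
a,b=g(438,177),g(462,470);u=(a-b)/np.linalg.norm(a-b);m=np.array([-u[1],u[0]])
d=g(94,176);print("face",n(a-b),"top",n(d-a),np.linalg.norm(d-a))
print("cam from corner",a-.1*u+.06*m,"disc",g(325,393,.038))
p,q=g(459,199),g(470,470);print("leaf gap",(a-p)@m,(a-q)@m,n(p-q))
C=g(325,393,.038)
t1,t2=g(277,508,.066),g(299,513,.066);e=(t1+t2)/2;print("lever tip",e,np.linalg.norm(t1-t2),n(e-C),np.linalg.norm(e-C))
s=(g(291,395,.066)+g(331,391,.066))/2;print("inner",s,n(e-s))
E
```

```text
face -13.494841690274146 top 74.02762197278308 0.15239186498345333
cam from corner [0.49706175 0.04876684] disc [0.50215959 0.0493266 ]
leaf gap 0.008571048890277596 0.003935577110028155 -15.577680892481643
lever tip [0.458771   0.07347941] 0.010021621154091422 150.89695149435178 0.04965811082929041
inner [0.50700467 0.04384038] 148.42976159256784
```

```bash
python3 - <<'E'
from h import *
plan([.4723,.0663,.17],2.635,24)
E
```

```text
now [ 0.4713 -0.0604  0.1881] yaw -0.2772 F [-1.3 -1.3 -1. ] T [ 0.07  0.02 -0.01] w 0.447
[[-0.028, -0.102, 0.015], [0, 0, np.float64(-0.0193)]]
[[-0.016, -0.104, 0.015], [0, 0, np.float64(-0.0193)]]
[[-0.003, -0.106, 0.015], [0, 0, np.float64(-0.0193)]]
[[0.01, -0.105, 0.015], [0, 0, np.float64(-0.0193)]]
[[0.023, -0.103, 0.015], [0, 0, np.float64(-0.0193)]]
[[0.035, -0.1, 0.015], [0, 0, np.float64(-0.0193)]]
[[0.047, -0.095, 0.015], [0, 0, np.float64(-0.0193)]]
[[0.058, -0.088, 0.015], [0, 0, np.float64(-0.0193)]]
[[0.068, -0.081, 0.015], [0, 0, np.float64(-0.0193)]]
[[0.077, -0.072, 0.015], [0, 0, np.float64(-0.0193)]]
[[0.086, -0.062, 0.015], [0, 0, np.float64(-0.0193)]]
[[0.092, -0.051, 0.015], [0, 0, np.float64(-0.0193)]]
[[0.098, -0.04, 0.015], [0, 0, np.float64(-0.0193)]]
[[0.102, -0.027, 0.015], [0, 0, np.float64(-0.0193)]]
[[0.105, -0.015, 0.015], [0, 0, np.float64(-0.0193)]]
[[0.106, -0.002, 0.015], [0, 0, np.float64(-0.0193)]]
[[0.105, 0.011, 0.015], [0, 0, np.float64(-0.0193)]]
[[0.103, 0.023, 0.015], [0, 0, np.float64(-0.0193)]]
[[0.099, 0.036, 0.015], [0, 0, np.float64(-0.0193)]]
[[0.094, 0.047, 0.015], [0, 0, np.float64(-0.0193)]]
[[0.088, 0.058, 0.015], [0, 0, np.float64(-0.0193)]]
[[0.08, 0.069, 0.015], [0, 0, np.float64(-0.0193)]]
[[0.071, 0.078, 0.015], [0, 0, np.float64(-0.0193)]]
[[0.061, 0.086, 0.015], [0, 0, np.float64(-0.0193)]]
```

carry_out(
  motion=[
    [[-0.03, -0.1, 0.015], [0, 0, -0.0193], 0.45],
    [[-0.02, -0.1, 0.015], [0, 0, -0.0193], 0.45],
    [[0, -0.11, 0.015], [0, 0, -0.0193], 0.45],
    [[0.01, -0.11, 0.015], [0, 0, -0.0193], 0.45],
    [[0.02, -0.1, 0.015], [0, 0, -0.0193], 0.45],
    [[0.04, -0.1, 0.015], [0, 0, -0.0193], 0.45],
    [[0.05, -0.1, 0.015], [0, 0, -0.0193], 0.45],
    [[0.06, -0.09, 0.015], [0, 0, -0.0193], 0.45],
  ],
)

```text
clock: 13.62
tcp_pos: [0.4717, -0.0178, 0.182]
eef_rot: [-3.141, 0.001, 0.698]
wrist_force: [-0.3, -0.8, 0.3]
gripper_width: 0.449
```

carry_out(
  motion=[
    [[0.07, -0.08, 0.015], [0, 0, -0.0193], 0.45],
    [[0.08, -0.07, 0.015], [0, 0, -0.0193], 0.45],
    [[0.09, -0.06, 0.015], [0, 0, -0.0193], 0.45],
    [[0.09, -0.05, 0.015], [0, 0, -0.0193], 0.45],
    [[0.1, -0.04, 0.015], [0, 0, -0.0193], 0.45],
    [[0.1, -0.03, 0.015], [0, 0, -0.0193], 0.45],
    [[0.1, -0.02, 0.015], [0, 0, -0.0193], 0.45],
    [[0.11, 0, 0.015], [0, 0, -0.0193], 0.45],
  ],
)

```text
clock: 14.28
tcp_pos: [0.4722, 0.0245, 0.176]
eef_rot: [-3.141, 0.0, 1.668]
wrist_force: [0.3, -0.3, 0.4]
gripper_width: 0.449
```

carry_out(
  motion=[
    [[0.1, 0.01, 0.015], [0, 0, -0.0193], 0.45],
    [[0.1, 0.02, 0.015], [0, 0, -0.0193], 0.45],
    [[0.1, 0.04, 0.015], [0, 0, -0.0193], 0.45],
    [[0.09, 0.05, 0.015], [0, 0, -0.0193], 0.45],
    [[0.09, 0.06, 0.015], [0, 0, -0.0193], 0.45],
    [[0.08, 0.07, 0.015], [0, 0, -0.0193], 0.45],
    [[0.07, 0.08, 0.015], [0, 0, -0.0193], 0.45],
    [[0.06, 0.09, 0.015], [0, 0, -0.0193], 0.45],
  ],
)

```text
clock: 14.95
tcp_pos: [0.4734, 0.0666, 0.17]
eef_rot: [-3.141, -0.001, 2.638]
wrist_force: [0.0, -0.2, -0.7]
gripper_width: 0.454
```

```bash
python3 - <<'E'
from h import *
plan([.4723,.0663,.042],2.635,8)
o=get_obs();c=camera("wrist")
np.savez("w5.npz",T=wristT(c,o),**{k:c[k] for k in("fx","fy","cx","cy")})
i=c["pixels"][:400,120:560,::-1];cv2.imwrite("pics/w5.png",cv2.resize(i,None,fx=1.5,fy=1.5,interpolation=cv2.INTER_CUBIC))
E
```

```text
now [0.4734 0.0666 0.17  ] yaw 2.638 F [ 0.  -0.2 -0.7] T [ 0.09 -0.15 -0.  ] w 0.454
[[0.002, -0.002, 0.32], [0, 0, np.float64(0.0001)]]
[[0.002, -0.002, 0.32], [0, 0, np.float64(0.0001)]]
[[0.002, -0.002, 0.32], [0, 0, np.float64(0.0001)]]
[[0.002, -0.002, 0.32], [0, 0, np.float64(0.0001)]]
[[0.002, -0.002, 0.32], [0, 0, np.float64(0.0001)]]
[[0.002, -0.002, 0.32], [0, 0, np.float64(0.0001)]]
[[0.002, -0.002, 0.32], [0, 0, np.float64(0.0001)]]
[[0.002, -0.002, 0.32], [0, 0, np.float64(0.0001)]]
```

View pics/w5.png

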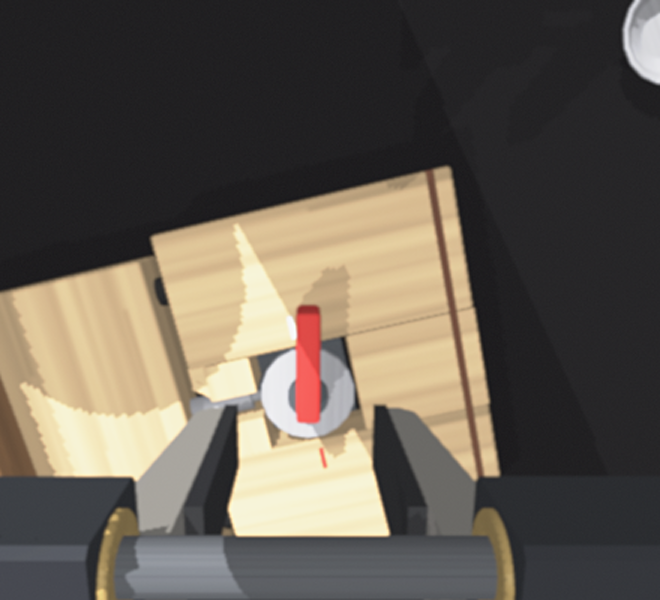

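The lever lies between the fingers, upright in the picture at column 308 with its tip at row 312; the disc's centre is at (308,393).

```bash
python3 - <<'E'
from h import *
c=np.load("w5.npz");g=lambda x,y,z=.036:ray(c,c["T"],(x+.5)/1.5-.5+120,(y+.5)/1.5-.5,z)[:2]
n=lambda v:np.degrees(np.arctan2(v[1],v[0]))
print("disc",g(307,394,.038),"tip",g(308.5,314,.066),"inner",g(308,422,.066),n(g(308.5,314,.066)-g(308,422,.066)))
print("yawboard",n(g(451,168)-g(151,237))-90)
E
```

```text
disc [0.50030207 0.05222859] tip [0.45804032 0.07620435] inner [0.50522109 0.05003516] 150.98471415400778
yawboard -16.28777129369196
```

carry_out(
  motion=[
    [[0, 0, 0.32], [0, 0, 0], 0.45],
    [[0, 0, 0.32], [0, 0, 0], 0.45],
    [[0, 0, 0.32], [0, 0, 0], 0.45],
    [[0, 0, 0.32], [0, 0, 0], 0.45],
    [[0, 0, 0.32], [0, 0, 0], 0.45],
    [[0, 0, 0.32], [0, 0, 0], 0.45],
    [[0, 0, 0.32], [0, 0, 0], 0.45],
    [[0, 0, 0.3], [0, 0, 0], 0.45],
  ],
)

```text
clock: 15.67
tcp_pos: [0.4733, 0.0663, 0.0424]
eef_rot: [-3.141, -0.0, 2.629]
wrist_force: [0.4, 0.1, 0.1]
gripper_width: 0.455
```

carry_out(
  motion=[
    [[0, 0, 0], [0, 0, 0], 0],
    [[0, 0, 0], [0, 0, 0], 0],
    [[0, 0, 0], [0, 0, 0], 0],
    [[0, 0, 0], [0, 0, 0], 0],
    [[0, 0, 0], [0, 0, 0], 0],
    [[0, 0, 0], [0, 0, 0], 0],
    [[0, 0, 0], [0, 0, 0], 0],
    [[0, 0, 0], [0, 0, 0], 0],
  ],
  force=30,
)

```text
clock: 16.33
tcp_pos: [0.4745, 0.0675, 0.0442]
eef_rot: [3.14, 0.001, 2.633]
wrist_force: [-0.7, 1.9, 7.1]
gripper_width: 0.125
```

```bash
cat >> h.py <<'E'
C=np.array([.5012,.0508])
def cam():
    o=get_obs();d=o["tcp_pos"][:2]-C;a=np.degrees(np.arctan2(d[1],d[0]));r=d/np.linalg.norm(d)
    F=o["wrist_force"];t=np.array([r[1],-r[0]])
    print("pos",o["tcp_pos"].round(4),"ang",a.round(1),"r",np.linalg.norm(d).round(4),"yaw",np.degrees(o["eef_rot"][2]).round(1),"Frad",(F[:2]@r).round(1),"Ftan(cw)",(F[:2]@t).round(1),"Fz",F[2].round(1),"T",o["wrist_torque"].round(2),"w",round(o["gripper_width"],3),o["clock"])
E
python3 -c "
from h import *
cam()"
```

```text
pos [0.4745 0.0675 0.0442] ang 148.1 r 0.0315 yaw 150.9 Frad 1.6 Ftan(cw) 1.2 Fz 7.1 T [ 0.21 -0.09  0.2 ] w 0.125 16.3333
```

carry_out(
  motion=[
    [[-0.003, 0.066, -0.016], [0, 0, 0.0167], 0],
    [[-0.003, 0.066, 0], [0, 0, 0.0167], 0],
    [[-0.003, 0.066, 0], [0, 0, 0.0167], 0],
    [[-0.003, 0.066, 0], [0, 0, 0.0167], 0],
    [[-0.003, 0.066, 0], [0, 0, 0.0167], 0],
    [[-0.003, 0.066, 0], [0, 0, 0.0167], 0],
    [[0, 0, 0], [0, 0, 0], 0],
    [[0, 0, 0], [0, 0, 0], 0],
  ],
)

```text
clock: 17.0
tcp_pos: [0.4879, 0.0802, 0.0443]
eef_rot: [-3.142, 0.001, 2.007]
wrist_force: [1.6, -5.8, 0.2]
gripper_width: 0.128
```

```bash
python3 -c "
from h import *
cam()"
```

```text
pos [0.4879 0.0802 0.0443] ang 114.4 r 0.0322 yaw 115.0 Frad -5.9 Ftan(cw) -1.0 Fz 0.2 T [-0.96 -0.38 -0.1 ] w 0.128 17.0
```

carry_out(
  motion=[
    [[-0.023, 0.066, 0], [0, 0, 0.0167], 0],
    [[-0.003, 0.066, 0], [0, 0, 0.0167], 0],
    [[-0.003, 0.066, 0], [0, 0, 0.0167], 0],
    [[-0.003, 0.066, 0], [0, 0, 0.0167], 0],
    [[-0.003, 0.066, 0], [0, 0, 0.0167], 0],
    [[-0.003, 0.066, 0], [0, 0, 0.0167], 0],
    [[0, 0, 0], [0, 0, 0], 0],
    [[0, 0, 0], [0, 0, 0], 0],
  ],
)

```text
clock: 17.67
tcp_pos: [0.5062, 0.0821, 0.0443]
eef_rot: [-3.139, 0.0, 1.377]
wrist_force: [-3.7, -0.4, 5.4]
gripper_width: 0.13
```

```bash
python3 -c "
from h import *
cam()"
```

```text
pos [0.5062 0.0821 0.0443] ang 80.9 r 0.0317 yaw 78.9 Frad -1.0 Ftan(cw) -3.6 Fz 5.4 T [-0.13  0.51 -0.24] w 0.13 17.6667
```

carry_out(
  motion=[
    [[-0.003, 0.066, 0], [0, 0, 0.0167], 0],
    [[-0.003, 0.066, 0], [0, 0, 0.0167], 0],
    [[-0.003, 0.066, 0], [0, 0, 0.0167], 0],
    [[-0.003, 0.066, 0], [0, 0, 0.0167], 0],
    [[-0.003, 0.066, 0], [0, 0, 0.0167], 0],
    [[-0.003, 0.066, 0], [0, 0, 0.0167], 0],
    [[0, 0, 0], [0, 0, 0], 0],
    [[0, 0, 0], [0, 0, 0], 0],
  ],
)

```text
clock: 18.33
tcp_pos: [0.5223, 0.073, 0.0442]
eef_rot: [-3.138, 0.003, 0.747]
wrist_force: [-6.9, 2.1, 9.0]
gripper_width: 0.126
```

```bash
python3 -c "
from h import *
cam()"
```

```text
pos [0.5223 0.073  0.0442] ang 46.4 r 0.0306 yaw 42.8 Frad -3.2 Ftan(cw) -6.5 Fz 9.0 T [ 0.36  1.22 -0.3 ] w 0.126 18.3333
```

carry_out(
  motion=[
    [[-0.01, 0.066, -0.015], [0, 0, 0.0167], 0],
    [[-0.003, 0.066, 0], [0, 0, 0.0167], 0],
    [[-0.003, 0.066, 0], [0, 0, 0.0167], 0],
    [[-0.003, 0.066, 0], [0, 0, 0.0167], 0],
    [[-0.003, 0.066, 0], [0, 0, 0.0167], 0],
    [[0, 0, 0], [0, 0, 0], 0],
    [[0, 0, 0], [0, 0, 0], 0],
    [[0, 0, 0], [0, 0, 0], 0],
  ],
  force=45,
)

```text
clock: 19.0
tcp_pos: [0.5293, 0.0591, 0.0443]
eef_rot: [-3.139, 0.004, 0.222]
wrist_force: [-5.8, 8.1, -0.1]
gripper_width: 0.126
```

```bash
python3 -c "
from h import *
cam()"
```

```text
pos [0.5293 0.0591 0.0443] ang 16.5 r 0.0293 yaw 12.7 Frad -3.2 Ftan(cw) -9.4 Fz -0.1 T [ 1.38  0.91 -0.32] w 0.126 19.0
```

carry_out(
  motion=[
    [[-0.01, 0.07, 0], [0, 0, 0.0139], 0],
    [[-0.003, 0.06, 0], [0, 0, 0.0139], 0],
    [[-0.003, 0.06, 0], [0, 0, 0.0139], 0],
    [[-0.003, 0.06, 0], [0, 0, 0.0139], 0],
    [[0, 0, 0], [0, 0, 0], 0],
    [[0, 0, 0], [0, 0, 0], 0],
    [[0, 0, 0], [0, 0, 0], 0],
    [[0, 0, 0], [0, 0, 0], 0],
  ],
)

```text
clock: 19.67
tcp_pos: [0.5296, 0.0482, 0.0443]
eef_rot: [-3.138, 0.005, -0.129]
wrist_force: [-5.5, 18.2, -1.4]
gripper_width: 0.126
```

```bash
python3 -c "
from h import *
cam()"
```

```text
pos [0.5296 0.0482 0.0443] ang -5.2 r 0.0285 yaw -7.4 Frad -7.1 Ftan(cw) -17.7 Fz -1.4 T [ 3.23  0.98 -0.62] w 0.126 19.6667
```

carry_out(
  motion=[
    [[-0.015, 0.01, 0], [0, 0, 0.0111], 0],
    [[-0.015, 0.015, 0], [0, 0, 0.0083], 0],
    [[0, 0, 0], [0, 0, 0], 0],
    [[0, 0, 0], [0, 0, 0], 0],
    [[0, 0, 0], [0, 0, 0], 0],
    [[0, 0, 0], [0, 0, 0], 0],
    [[0, 0, 0], [0, 0, 0], 0],
    [[0, 0, 0], [0, 0, 0], 0],
  ],
)

```text
clock: 20.33
tcp_pos: [0.5289, 0.0455, 0.0444]
eef_rot: [-3.141, 0.003, -0.248]
wrist_force: [-2.0, 7.2, -4.7]
gripper_width: 0.125
```

```bash
sed -i 's/^C=.*/C=np.array([.5003,.0522])/' h.py; python3 -c "
from h import *
cam()"
```

```text
pos [0.5289 0.0455 0.0444] ang -13.3 r 0.0294 yaw -14.2 Frad -3.6 Ftan(cw) -6.6 Fz -4.7 T [ 1.28  0.38 -0.2 ] w 0.125 20.3333
```

carry_out(
  motion=[
    [[0, 0.03, 0.005], [0, 0, 0.0056], 0],
    [[0, 0.02, 0], [0, 0, 0.0028], 0],
    [[0, 0, 0], [0, 0, 0], 0],
    [[0, 0, 0], [0, 0, 0], 0],
    [[0, 0, 0], [0, 0, 0], 0],
    [[0, 0, 0], [0, 0, 0], 0],
    [[0, 0, 0], [0, 0, 0], 0],
    [[0, 0, 0], [0, 0, 0], 0],
  ],
)

```text
clock: 21.0
tcp_pos: [0.5287, 0.0445, 0.0443]
eef_rot: [-3.139, 0.003, -0.3]
wrist_force: [-2.7, 17.5, -2.9]
gripper_width: 0.127
```

```bash
python3 -c "
from h import *
cam()"
```

```text
pos [0.5287 0.0445 0.0443] ang -15.2 r 0.0294 yaw -17.2 Frad -7.2 Ftan(cw) -16.2 Fz -2.9 T [3.02 0.38 0.55] w 0.127 21.0
```

carry_out(
  motion=[
    [[0, -0.04, 0], [0, 0, -0.003], 0],
    [[0, 0, 0], [0, 0, 0], 0],
    [[0, 0, 0], [0, 0, 0], 0],
    [[0, 0, 0], [0, 0, 0], 0],
    [[0, 0, 0], [0, 0, 0], 0],
    [[0, 0, 0], [0, 0, 0], 0],
    [[0, 0, 0], [0, 0, 0], 0],
    [[0, 0, 0], [0, 0, 0], 0],
  ],
)

```text
clock: 21.67
tcp_pos: [0.5287, 0.0447, 0.0443]
eef_rot: [-3.141, 0.003, -0.283]
wrist_force: [-3.9, 6.9, -0.8]
gripper_width: 0.127
```

```bash
python3 -c "
from h import *
cam()"
```

```text
pos [0.5287 0.0447 0.0443] ang -14.7 r 0.0294 yaw -16.2 Frad -5.6 Ftan(cw) -5.7 Fz -0.8 T [1.25 0.76 0.08] w 0.127 21.6667
```

carry_out(
  motion=[
    [[0, 0, 0], [0, 0, 0], 0.3],
    [[0, 0, 0], [0, 0, 0], 0.3],
    [[0, 0, 0], [0, 0, 0], 0.3],
    [[0, 0, 0], [0, 0, 0], 0.3],
    [[0, 0, 0], [0, 0, 0], 0.3],
    [[0, 0, -0.4], [0, 0, 0], 0.3],
    [[0, 0, -0.7], [0, 0, 0], 0.3],
    [[0, 0, -0.7], [0, 0, 0], 0.3],
  ],
)

```text
clock: 22.33
tcp_pos: [0.5294, 0.0438, 0.1348]
eef_rot: [3.14, 0.003, -0.285]
wrist_force: [0.3, 0.5, -0.5]
gripper_width: 0.304
```

carry_out(
  motion=[
    [[0, 0.3, -0.7], [0, 0, 0], 0.3],
    [[0, 0.6, -0.5], [0, 0, 0], 0.3],
    [[0, 0.6, 0], [0, 0, 0], 0.3],
    [[0, 0.6, 0], [0, 0, 0], 0.3],
    [[0, 0, 0], [0, 0, 0], 0.3],
    [[0, 0, 0], [0, 0, 0], 0.3],
    [[0, 0, 0], [0, 0, 0], 0.3],
    [[0, 0, 0], [0, 0, 0], 0.3],
  ],
)

```text
clock: 23.0
tcp_pos: [0.5011, -0.056, 0.1945]
eef_rot: [-3.141, 0.0, -0.285]
wrist_force: [0.1, 0.2, -0.1]
gripper_width: 0.3
```

```bash
python3 - <<'E'
from h import *
o=get_obs();c=camera("wrist");chk()
np.savez("w6.npz",T=wristT(c,o),**{k:c[k] for k in("fx","fy","cx","cy")})
i=c["pixels"][:340,:400,::-1];cv2.imwrite("pics/w6.png",cv2.resize(i,None,fx=1.75,fy=1.75,interpolation=cv2.INTER_CUBIC))
E
```

```text
F board [-0.   0.6 -0.4] T [0.09 0.05 0.  ] rim rel face [ 28.7 -42.  194.5] yaw -16.31 23.05
```

View pics/w6.png

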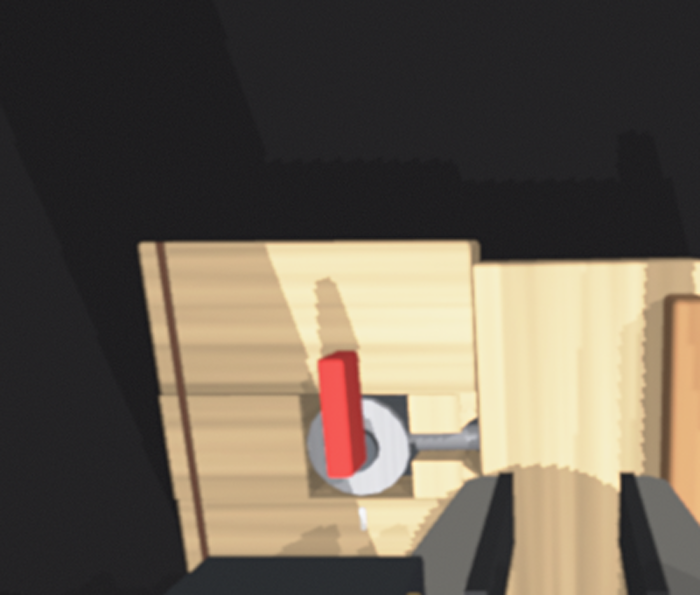

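```bash
python3 - <<'E'
from h import *
c=np.load("w6.npz");g=lambda x,y,z=.036:ray(c,c["T"],(x+.5)/1.75-.5,(y+.5)/1.75-.5,z)[:2]
n=lambda v:np.degrees(np.arctan2(v[1],v[0]))
print("lever",n(g(319,361,.066)-g(328,475,.066)))
a,d=g(473,242),g(140,243);print("board yaw",n(d-a)-90)
b=g(481,470);p,q=g(475,264),g(483,470);print("leaf",n(p-q),"face",n(a-g(477,400)))
e=g(477.5,400)
u=np.array([np.cos(np.radians(-16)),np.sin(np.radians(-16))]);m=np.array([-u[1],u[0]])
print("gap",(a-p)@m,(a-q)@m)
E
```

```text
lever -16.883556810774067
board yaw -16.13901822014185
leaf -15.89060478072342 face -16.712506440715256
gap 0.0005489133411504759 0.000741978319648054
```

```bash
python3 -c "
from rig import *
print(close_job(), get_obs()['clock'])"
```

```text
the job is handed in; nothing more can be done
the job is handed in; nothing more can be done
```

The leaf is fitted and the job is handed in at about 23 s. I pinched the leaf by its rim, squared it up and slid its bolt into the slot. I pressed the buffers with about 5 N (5.7 to 6.3 N just before letting go). I then turned the red lever clockwise until I felt the stop, at roughly 1 N m, eased off and lifted clear.

**Last checks:** The final wrist picture showed:
- **Gap:** about 0.6 mm, within reading error of the 1 mm expected.
- **Squareness:** leaf at -15.9° and board at -16.1°, so square to within about 0.3°.
- **Lever:** over the red mark at -16.9°, about 0.7° beyond the board's own line.
- **Contact:** wrist force near zero, with the gripper touching nothing.

**What disagreed or went unchecked:**
- **Cam position:** my first estimate was about 2 mm off, which raised side forces on the lever to about 18 N partway round. I corrected it before the stop.
- **Buffer contact:** the force rose by only about 1.2 N per mm, not the 3.2 N per mm expected. I confirmed about 5 N by lifting the leaf's weight off the table.
- **Board face angle:** one reading gave -16.7° instead of -16.1°, from a face that was partly hidden.
- **Other items:** the arm stayed away from the pot, bowls and ladle, but I took no last picture of them.

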